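# Zero the rotary stage and scan the specimen label

## Robot

A 6-joint arm with a two-finger parallel gripper is mounted at the origin on the work surface. World frame = base frame: x ahead of the robot, y to its left, z up, the work surface at z = 0. Lengths are in m, angles in rad, forces in N, time in s.
With the tool pointing down it reaches from about 0.25 to 0.725 m from the base axis. Payload 4 kg.
Tool frame: the origin (TCP) lies between the finger pads, 19 mm behind the fingertips; this is the grasp point; z points along the fingers, y is the line along which they close (so a half turn about z gives the same grasp; the last joint's range is limited). The gripper opens to 85 mm and grips with 20 to 120 N. Pads are 22 mm wide; open, the fingers measure 114 mm over their backs; the gripper's body (76 mm by 85 mm) begins 54 mm behind the grasp point. The pads swing forward as they close: fully open they stand 13 mm farther back than shut.
Start: joints at [-1.132, 0.241, 0.005, 1.335, 0, 1.571], TCP at [0.212, -0.453, 0.25] pointing down, gripper open.
Joint ranges: [-2.72, 2.72], [-1.05, 1.87], [-1.09, 1.28], [-1.99, 2.15], [-1.42, 1.44], [-3.14, 3.14]. Speed limits (rad/s): [2.79, 2.79, 3.14, 3.14, 3.14, 3.14].

## Interface

Orientations are given as a unit quaternion [x, y, z, w].
In Python, from workcell import bot gives the robot as it stands.
- The arm moves only by the tool carry_out, never from a script. Its argument "increments" is one flat list of numbers, 5 for each row, row after row: the finger opening in cm, from 0 to 8.54, then the shift along the tool's x, y, z in cm, then the turn about the tool's z in rad. A call has exactly 5 rows; each row shifts and turns the commanded pose from where the row before left it, along the tool's axes as they then stand; what a row does not reach is not made up. A row lasts 1/8 s, in which the tool goes at most 62.5 mm and 10.7 degrees, less where a joint would pass 70% of its speed; a pose out of reach is approached as far as the arm can. A call with a gripper value outside its range is refused whole. The fingers move at their own pace and stop on an object; the grip force is fixed at half the most. Time passes only in rows, so rows that do not move let the fingers close, or fill a call up. It gives the time, the measured TCP pose, the force, the opening and the grip force at its end, in the units of the state.
- bot.get_obs(): the state, without advancing time (a new reading comes with each control period).
- bot.camera(name): name is "scene" or "side" or "wrist"; returns a dict with "pixels" (400x640x3 uint8, blue, green, red), "range_z" (400x640 float32, m along the optical axis (not along the pixel's ray), 0 where there is no reading), "mtx" (3x3 intrinsics, pixels), "D" ([k1, k2, p1, p2, k3] as OpenCV has them; the pictures are not rectified), "eye" and "attitude" of the camera in the world. Camera axes: x right, y down, z forward; pixel columns grow to the right and rows downward; lengths in m; the calibration is good to about 2 mm. A picture is of the moment at which its call begins.
- bot.job_done(): hands the job in; it is judged then, once.
Trained networks look in a picture, given as the dict that the camera call returned (one of the last four; its "shot" number tells which), for a name from the list of things; names that differ only in an ending like _2 or _b are one class to them, and where a whole thing is asked for, a point or a joint stands for the part that bears it (a point fixed in the world has none). Each returns a list of dicts, best first, with "p" (0 to 1); they miss things now and then, are a little off and sometimes report something else, mostly with a low value. They report only what shows in the picture. A call takes as long as a camera call. They do not tell look-alikes from the thing itself.
- bot.find_in(picture, name): "xyz" ([x, y, z] in m, in the coordinates of the camera as it stood for that picture, good to about 4 mm: the middle of the surface that is visible of it).
- bot.regions_of(picture, name): "mask" (400x640 bool, what is visible of it).
- bot.place_of(picture, name): "xyz" ([x, y, z] in m, in the coordinates of the camera as it stood for that picture, good to about 4 mm: a listed point, or the origin of a listed thing).
The state is a dict: "clock": time; "joint_pos": joint angles; "joint_vel": joint speeds; "tau": joint torques, N m; "eef_pos": TCP position; "tool_rot": TCP orientation; "ft_force": force on the tool from outside, world axes, zero at the start; "ft_torque": the same for the moment, N m; "grip_width": finger opening in m; "grasp_force": force on a finger pad.
Only numpy, scipy, OpenCV 4.12 (cv2) and the standard library are available. Lean on these libraries where they do the work, as an engineer would, in place of code of your own. Each camera call takes 0.05 s, during which the arm holds its last target. There are 200 camera calls.

## Task

Turn the rotary specimen stage by its knob until the red pointer reads zero, and let go of it. Then pick up the hand scanner, aim it squarely at the middle of the stage's barcode label from its reading distance and hold it steady for a good second without letting it touch the stage, and finally lay the scanner the right way up and lengthwise on the blue mat, without dropping it, leaving the stage at zero. Leave the bottle, jar, mouse and carton where they stand.

Things in the scene. Friction and masses are not known exactly. Their poses are not given: they have to be found in the camera images.
- stage_base: Fixed grey round base of the rotary stage, 170 mm diameter, 30 mm high. Origin: centre of its underside on the bench, on the vertical turning axis. A white zero mark 12 mm wide lies on its top at the rim on the +x side, black graduations run on from it anticlockwise; at zero the label faces this body's -x side.
- turntable (a joint): Angle of the stage's turntable in rad, 0 when the red pointer stands on the white zero mark, growing anticlockwise seen from above; range -0.5 to 1.7. It stays where it is left. 'Reads zero' means within about 0.08 (pointer tip on the white mark).
- knob (a point): Grip point of the black bar knob that turns the stage, on the turning axis 68 mm above the bench (put the TCP here). Bar 56 mm long, 16 mm thick, from 44 to 82 mm above the bench; the point's x axis runs along it and turns with it. A blue label plate stands 35 to 65 mm from the axis on the -x side, its top 99 mm above the bench; pointer and a 6 mm high glass dish are on the +x side.
- label (a point): Centre of the white barcode label, 52 mm wide (y) and 42 mm high (z), on the blue plate of the turntable, 54 mm from the axis and 77 mm above the bench. The point's x axis points INTO the label at right angles to its face, 25 degrees downward; y is level. The label faces outward and 25 degrees upward.
- scanner: Hand barcode scanner, 170 mm long, 220 g, always on (no trigger). White handle 34 mm wide and 30 mm high from x = -85 to +30, orange head 60 mm wide and 40 mm high from x = 30 to 85 mm, flat underside. Origin: on the underside below its centre; x points forward out of the head, z up.
- lens (a point): Centre of the dark red window on the scanner's front face, 85 mm ahead of its origin and 20 mm above the underside; axes parallel to the scanner's. The scanner looks along +x. It reads when the window is 50 to 120 mm from the label, its line of sight meets the label within 15 mm of the label's centre, and it is square to the label's face within 14 degrees, held still.
- scanner_grip (a point): Where to grip the handle across its 34 mm width: 15 mm behind the scanner's origin, 24 mm above its underside.
- mat: Fixed blue parking mat for the scanner with a white outline, 240 mm long (x) by 110 mm wide (y) by 6 mm thick. Origin: centre of its underside on the bench. The scanner must lie wholly on it, along x, head at either end.
- bottle: Bystander: white plastic bottle with red cap, 64 mm diameter, 190 mm tall, standing; origin at centre of underside. It stands on either side of the space in front of the label.
- jar: Bystander: amber jar with black lid, 68 mm diameter, 130 mm tall, standing; origin at centre of underside. It stands on the other side of that space.
- mouse: Bystander: grey computer mouse 115 x 60 x 36 mm, origin at centre of underside.
- wipes: Bystander: green carton of wipes 80 x 150 x 65 mm, origin at centre of underside.
Not all that is in view belongs to the job. Leave any green or purple look-alike of the scanner alone.

How it is judged:
By the outcome, as a careful person would: the job done as asked, in the order asked, and still so for the second after the job is handed in, with the robot touching nothing.
It also fails if it takes over 67 s, if anything falls off the work surface, if the arm or the gripper's body presses on something with over 40 N, if the wrist force passes 120 N, or if a joint passes its speed limit or range.

## Working session

There is one attempt and no reset: what is moved stays moved. The work goes in short steps, Python scripts to look and compute and a tool call to move; the robot and the scene stay as the last step left them, time stands still between calls to the robot, and variables do not carry over. Pictures are saved under pics/ and viewed, at most 10 in all, crops included, and the job is handed in when it is done.

Besides the shell and the picture viewer there is one more tool, called after "Call:" as name(argument=value, ...) on one line, values as JSON. carry_out: Moves the arm, as the interface text tells. Its arguments: {"type":"object","properties":{"increments":{"type":"array","items":{"type":"number"}}},"required":["increments"]}

```bash
mkdir -p pics
cat > h.py <<'E'
import numpy as np, cv2
from scipy.spatial.transform import Rotation as R
from workcell import bot
def RT(c):
    a=np.array(c["attitude"]); Rm=a if a.shape==(3,3) else R.from_quat(a).as_matrix()
    return Rm,np.array(c["eye"])
def w(c,p): Rm,t=RT(c); return Rm@np.array(p)+t
def pts(c,mask):
    v,u=np.nonzero(mask&(c["range_z"]>0)); z=c["range_z"][v,u]
    n=cv2.undistortPoints(np.stack([u,v],1).astype(np.float32)[:,None],c["mtx"],np.array(c["D"]))[:,0]
    P=np.c_[n*z[:,None],z]; Rm,t=RT(c); return P@Rm.T+t
def px(c,p):
    Rm,t=RT(c); q=Rm.T@(np.array(p)-t); return cv2.projectPoints(q[None],np.zeros(3),np.zeros(3),c["mtx"],np.array(c["D"]))[0].ravel()
E
cat > a.py <<'E'
from h import *
np.set_printoptions(precision=3,suppress=True)
o=bot.get_obs(); print(o["clock"],o["eef_pos"],o["tool_rot"])
ims=[]
for n in ["scene","side"]:
    c=bot.camera(n); print(n,c["eye"],c["attitude"]); cv2.imwrite(f"pics/{n}0.png",c["pixels"]); 
    for k in ["stage_base","knob","label","scanner","lens","scanner_grip","mat","bottle","jar","mouse","wipes"]:
        for r in bot.place_of(c,k)[:3]: 
            p=w(c,r["xyz"]); print(k,round(r["p"],2),p,px(c,p).round())
E
python3 a.py
```

```text
0.0 [ 0.212 -0.452  0.249] [ 0.976  0.218 -0.    -0.001]
scene [ 1.019 -0.663  0.992] [ 0.879  0.29  -0.129 -0.357]
stage_base 0.75 [ 0.501 -0.121  0.003] [293. 251.]
stage_base 0.21 [ 0.5   -0.117  0.068] [292. 235.]
knob 0.94 [ 0.502 -0.116  0.072] [293. 234.]
knob 0.61 [ 0.508 -0.408  0.004] [222. 327.]
label 0.7 [ 0.528 -0.074  0.077] [310. 228.]
scanner 0.94 [0.206 0.329 0.006] [308. 131.]
scanner 0.75 [ 0.421  0.341 -0.003] [360. 154.]
scanner 0.67 [0.393 0.171 0.008] [324. 176.]
lens 0.85 [0.343 0.37  0.023] [346. 136.]
lens 0.77 [0.638 0.51  0.024] [440. 146.]
lens 0.72 [0.128 0.351 0.019] [295. 118.]
scanner_grip 0.82 [0.433 0.333 0.026] [362. 150.]
scanner_grip 0.8 [0.456 0.543 0.026] [399. 122.]
scanner_grip 0.75 [0.227 0.332 0.022] [313. 129.]
mat 0.95 [ 0.508 -0.408  0.006] [221. 327.]
mat 0.71 [0.606 0.3   0.   ] [401. 182.]
bottle 0.6 [ 0.634 -0.219  0.002] [309. 301.]
jar 0.71 [ 0.603  0.005 -0.002] [349. 240.]
jar 0.61 [0.344 0.371 0.023] [346. 136.]
mouse 0.85 [0.607 0.299 0.001] [401. 182.]
wipes 0.85 [ 0.704 -0.302  0.001] [311. 341.]
side [-0.267  0.941  1.105] [
[... 255 characters left out ...]
7. 277.]
scanner 0.86 [ 0.449  0.535 -0.001] [223. 311.]
scanner 0.79 [ 0.207  0.329 -0.001] [332. 311.]
lens 0.93 [0.121 0.346 0.017] [353. 327.]
lens 0.92 [0.34  0.371 0.014] [288. 293.]
lens 0.81 [0.408 0.453 0.018] [252. 297.]
scanner_grip 0.93 [0.432 0.33  0.025] [275. 267.]
scanner_grip 0.83 [0.219 0.327 0.025] [329. 303.]
scanner_grip 0.8 [0.725 0.455 0.02 ] [184. 246.]
mat 0.82 [ 0.508 -0.401 -0.004] [387. 157.]
bottle 0.84 [ 0.631 -0.216  0.   ] [335. 166.]
bottle 0.34 [ 0.606  0.298 -0.006] [245. 242.]
bottle 0.26 [ 0.704 -0.302 -0.002] [335. 150.]
jar 0.78 [ 0.606  0.006 -0.002] [303. 197.]
mouse 0.95 [ 0.604  0.291 -0.004] [247. 240.]
wipes 0.91 [ 0.706 -0.299 -0.003] [334. 150.]
```

View pics/scene0.png

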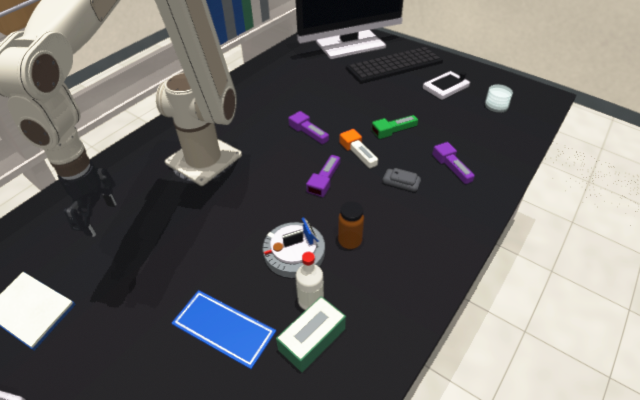

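View pics/side0.png

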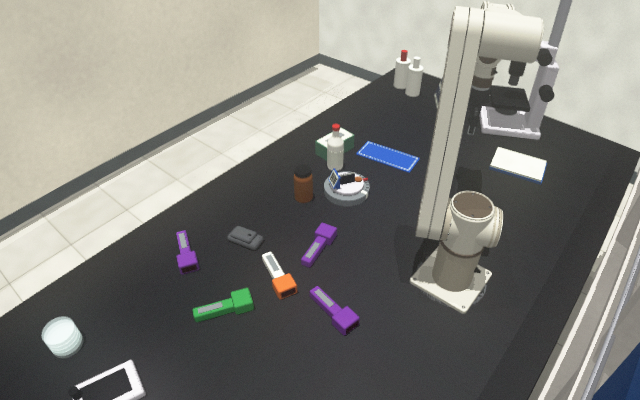

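Candidates: orange/white scanner at scene (358,148). The look-alikes are purple at (308,127), (324,175) and (453,162), and green at (395,125). By the description I choose the orange one, at about (0.42, 0.34). The stage is at (293,245), its label now faces ~58°, and the bottle and jar suggest zero is near 7°. I'll move above the knob and look from close up.

```bash
cat >> h.py <<'E'
def yaw(o): x=R.from_quat(o["tool_rot"]).as_matrix()[:,0]; return np.arctan2(x[1],x[0])
def plan(target,yd,g,n,start=None,nt=None):
    """rows (cm,rad) from measured pose to target pose; turn spread over first nt rows"""
    o=bot.get_obs(); p,y=(np.array(o["eef_pos"]),yaw(o)) if start is None else start
    d=(np.array(target)-p)/n; nt=nt or n; t=(np.radians(yd)-y+np.pi)%(2*np.pi)-np.pi
    print("turn",round(t,3),"dist/row mm",(np.linalg.norm(d)*1000).round(1),"deg/row",np.degrees(t/nt).round(1))
    out=[]
    for i in range(n):
        s=100*np.array([d[0]*np.cos(y)+d[1]*np.sin(y),d[0]*np.sin(y)-d[1]*np.cos(y),-d[2]])
        tt=-t/nt if i<nt else 0
        out.append([g,*s.round(2),round(tt,3)]); y-=tt
    for i in range(0,n,5): print(str(out[i:i+5]).replace("[","").replace("]",""))
E
python3 -c "
from h import *
plan([.502,-.12,.25],58.5,8.5,10,nt=5)"
python3 - <<'E'
from h import *
c=bot.camera("side"); cv2.imwrite("pics/c1.png",np.hstack([cv2.resize(c["pixels"][225:325,215:315],(400,400)),cv2.resize(c["pixels"][150:215,315:380],(400,400))]))
E
```

```text
turn 0.582 dist/row mm 44.1 deg/row 6.7
8.5, np.float64(4.03), np.float64(-1.78), np.float64(0.0), np.float64(-0.116), 8.5, np.float64(4.21), np.float64(-1.3), np.float64(0.0), np.float64(-0.116), 8.5, np.float64(4.34), np.float64(-0.8), np.float64(0.0), np.float64(-0.116), 8.5, np.float64(4.4), np.float64(-0.29), np.float64(0.0), np.float64(-0.116), 8.5, np.float64(4.4), np.float64(0.22), np.float64(0.0), np.float64(-0.116)
8.5, np.float64(4.35), np.float64(0.73), np.float64(0.0), 0, 8.5, np.float64(4.35), np.float64(0.73), np.float64(0.0), 0, 8.5, np.float64(4.35), np.float64(0.73), np.float64(0.0), 0, 8.5, np.float64(4.35), np.float64(0.73), np.float64(0.0), 0, 8.5, np.float64(4.35), np.float64(0.73), np.float64(0.0), 0
```

View pics/c1.png

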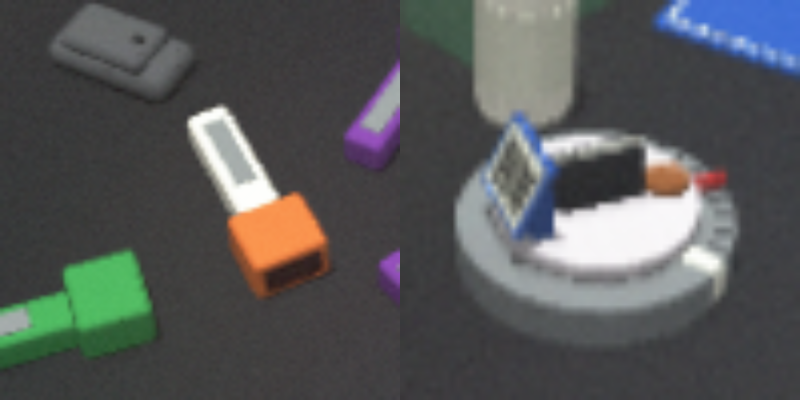

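The left crop confirms the orange head with its dark red window and the white handle. The right crop shows the red pointer at (710,180) and the white zero mark at (705,262), so the stage has to turn clockwise.

Call:
carry_out(increments=[8.5, 4.03, -1.78, 0, -0.116, 8.5, 4.21, -1.3, 0, -0.116, 8.5, 4.34, -0.8, 0, -0.116, 8.5, 4.4, -0.29, 0, -0.116, 8.5, 4.4, 0.22, 0, -0.116])

```text
clock: 1.88
eef_pos: [0.3581, -0.2855, 0.2502]
tool_rot: [0.872, 0.489, 0.0, 0.0]
ft_force: [0.1, -0.4, 0.2]
grip_width: 0.0851
grasp_force: 0.0
```

Call:
carry_out(increments=[8.5, 4.35, 0.73, 0, 0, 8.5, 4.35, 0.73, 0, 0, 8.5, 4.35, 0.73, 0, 0, 8.5, 4.35, 0.73, 0, 0, 8.5, 4.35, 0.73, 0, 0])

```text
clock: 2.5
eef_pos: [0.5034, -0.1193, 0.2501]
tool_rot: [0.873, 0.488, 0.0, 0.0]
ft_force: [0.8, -0.4, 0.5]
grip_width: 0.0849
grasp_force: 0.0
```

```bash
sed -i 's/round(tt,3)\]/round(float(tt),3)]/; s/\*s.round(2)/*s.round(2).tolist()/' h.py
python3 - <<'E'
from h import *
np.set_printoptions(precision=4,suppress=True)
o=bot.get_obs(); print(o["clock"],o["eef_pos"],np.degrees(yaw(o)),o["joint_pos"])
def zero(c,u,v,z):
    n=cv2.undistortPoints(np.array([[[u,v]]],np.float32),c["mtx"],np.array(c["D"]))[0,0]
    Rm,t=RT(c); d=Rm@np.r_[n,1]; return t+d*(z-t[2])/d[2]
c=bot.camera("wrist"); cv2.imwrite("pics/w1.png",c["pixels"]); 
for k in ["stage_base","knob","label"]:
    for r in bot.place_of(c,k)[:2]: p=w(c,r["xyz"]); print(k,round(r["p"],2),p,px(c,p).round())
# bright low-saturation rim pixels at radius 70-86 mm, z~.03
P=pts(c,np.ones((400,640),bool)); hsv=cv2.cvtColor(c["pixels"],cv2.COLOR_BGR2HSV)[c["range_z"]>0]
d=P[:,:2]-[.502,-.12]; r=np.hypot(*d.T); a=np.degrees(np.arctan2(d[:,1],d[:,0]))
m=(r>.074)&(r<.086)&(abs(P[:,2]-.03)<.008)&(hsv[:,1]<40)&(hsv[:,2]>190)
h,e=np.histogram(a[m]%360,bins=72,range=(0,360)); print([(int(e[i]),int(h[i])) for i in range(72) if h[i]])
m=(r<.086)&(hsv[:,1]>170)&((hsv[:,0]<5)|(hsv[:,0]>175))&(P[:,2]>.02)&(r>.06)
if m.any(): print("red",m.sum(),np.degrees(np.arctan2(*d[m].mean(0)[::-1]))%360)
E
```

```text
2.5 [ 0.5034 -0.1193  0.2501] 58.37995454259974 [-0.2326  0.2746  0.0504  1.3462 -0.0001  1.89  ]
stage_base 0.79 [ 0.5087 -0.1214  0.0066] [321. 159.]
knob 0.57 [ 0.5018 -0.1235  0.0707] [316. 180.]
label 0.71 [ 0.5313 -0.0765  0.0772] [317. 118.]
[(30, 2), (35, 33), (40, 65), (45, 65), (50, 62), (55, 57), (60, 60), (65, 41), (70, 9), (75, 19), (80, 41), (85, 14)]
red 72 242.25594609646035
```

View pics/w1.png

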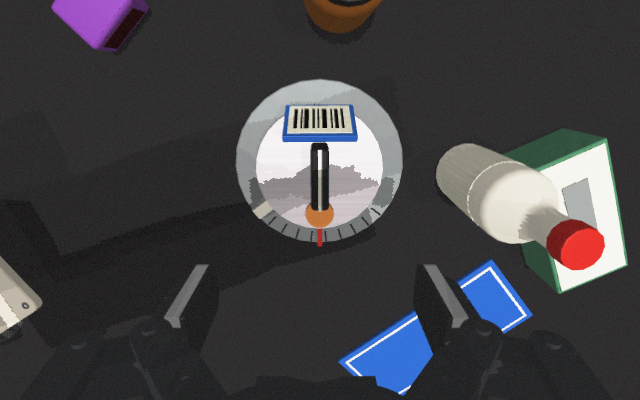

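The wrist view shows the bar in line with the tool, the red pointer at (320,238) and the white zero mark at (262,210).

```bash
cat >> h.py <<'E'
def ray(c,u,v,z):
    n=cv2.undistortPoints(np.array([[[u,v]]],np.float32),c["mtx"],np.array(c["D"]))[0,0]
    Rm,t=RT(c); d=Rm@np.r_[n,1]; return t+d*(z-t[2])/d[2]
E
python3 - <<'E'
from h import *
np.set_printoptions(precision=4,suppress=True)
c=bot.camera("wrist"); g=c["pixels"]
hsv=cv2.cvtColor(g,cv2.COLOR_BGR2HSV)
# outer circle fit from base extents
L=ray(c,236,160,.03);Rr=ray(c,403,160,.03);T=ray(c,320,79,.03);B=ray(c,320,243,.03)
print(L,Rr,T,B); ctr=(L+Rr+T+B)[:2]/4; print("ctr",ctr)
# row 160 chord isn't exactly diameter but symmetric
sub=hsv[196:226,246:282]; m=(sub[...,2]>150); v,u=np.nonzero(m); print(len(u),u.mean()+246,v.mean()+196)
for (uu,vv,z) in [(262,210,.03),(320,238,.033)]:
    p=ray(c,uu,vv,z)[:2]; 
    for q in (ctr,np.array([.502,-.121])): d=p-q; print(np.hypot(*d),np.degrees(np.arctan2(d[1],d[0]))%360)
cv2.imwrite("pics/w2.png",cv2.resize(g[150:250,230:410],(720,400),interpolation=cv2.INTER_NEAREST))
k=ray(c,320,176,.082);print("knob",k)
plan([.502,-.121,.068],58.4,8.5,5)
E
```

```text
[ 0.4367 -0.074   0.03  ] [ 0.58   -0.1614  0.03  ] [ 0.5489 -0.0517  0.03  ] [ 0.461  -0.1969  0.03  ]
ctr [ 0.5066 -0.121 ]
328 268.6493902439024 206.53048780487805
0.07869453033807516 188.18065510811687
0.07410011015444716 188.69776782408218
0.08112790427661305 238.96104925980336
0.07883984045218233 241.85805407574586
knob [ 0.5072 -0.1196  0.082 ]
turn 0.0 dist/row mm 36.4 deg/row 0.0
8.5, -0.01, 0.0, 3.64, -0.0, 8.5, -0.01, 0.0, 3.64, -0.0, 8.5, -0.01, 0.0, 3.64, -0.0, 8.5, -0.01, 0.0, 3.64, -0.0, 8.5, -0.01, 0.0, 3.64, -0.0
```

View pics/w2.png

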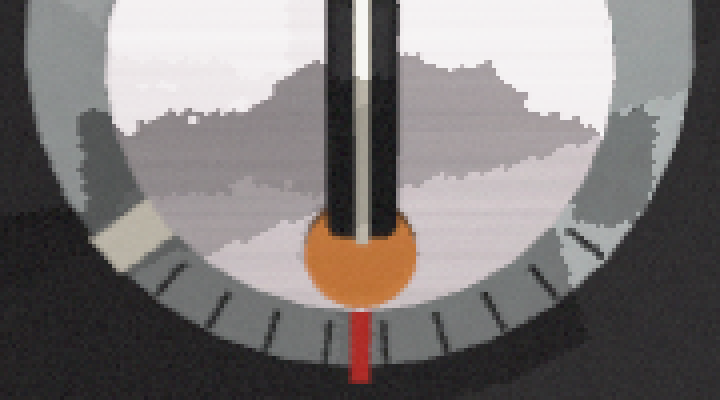

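Pointer ~239.5°, mark ~188.4°: turn 51° clockwise, about 0.89 rad.

Call:
carry_out(increments=[8.5, 0, 0, 4, 0, 8.5, 0, 0, 4, 0, 8.5, 0, 0, 4, 0, 8.5, 0, 0, 4, 0, 8.5, 0, 0, 2.2, 0])

```text
clock: 3.38
eef_pos: [0.5001, -0.1215, 0.066]
tool_rot: [0.874, 0.487, -0.001, -0.001]
ft_force: [0.5, -0.6, 0.9]
grip_width: 0.085
grasp_force: 0.0
```

Call:
carry_out(increments=[0, 0, 0, 0, 0, 0, 0, 0, 0, 0, 0, 0, 0, 0, 0, 0, 0, 0, 0, 0, 0, 0, 0, 0, 0])

```text
clock: 4.0
eef_pos: [0.5054, -0.1221, 0.0699]
tool_rot: [0.873, 0.487, 0.002, 0.003]
ft_force: [5.1, -5.4, -0.1]
grip_width: 0.0152
grasp_force: 59.8
```

Call:
carry_out(increments=[0, 0, 0, 0, 0.15, 0, 0, 0, 0, 0.18, 0, 0, 0, 0, 0.18, 0, 0, 0, 0, 0.18, 0, 0, 0, 0, 0.15])

```text
clock: 4.62
eef_pos: [0.5059, -0.1228, 0.0699]
tool_rot: [0.996, 0.086, 0.003, 0.003]
ft_force: [5.4, -6.8, -1.2]
grip_width: 0.0147
grasp_force: 59.6
```

Call:
carry_out(increments=[0, 0, 0, 0, 0.05, 0, 0, 0, 0, 0, 0, 0, 0, 0, 0, 8.5, 0, 0, 0, 0, 8.5, 0, 0, 0, 0])

```text
clock: 5.25
eef_pos: [0.5023, -0.1203, 0.0683]
tool_rot: [0.998, 0.064, 0.0, -0.0]
ft_force: [-1.0, -0.1, 1.1]
grip_width: 0.051
grasp_force: 0.0
```

Call:
carry_out(increments=[8.5, 0, 0, 0, 0, 8.5, 0, 0, -4, 0, 8.5, 0, 0, -5, 0, 8.5, 0, 0, -5, 0, 8.5, 0, 0, -4, 0])

```text
clock: 5.88
eef_pos: [0.5026, -0.1203, 0.2503]
tool_rot: [0.998, 0.065, 0.001, 0.0]
ft_force: [0.4, -0.1, -0.2]
grip_width: 0.0854
grasp_force: 0.0
```

Run:
```python
from h import *
np.set_printoptions(precision=4,suppress=True)
o=bot.get_obs(); print(o["clock"],o["eef_pos"],np.degrees(yaw(o)),o["joint_pos"])
c=bot.camera("wrist")
for k in ["stage_base","knob","label"]:
    for r in bot.place_of(c,k)[:2]: p=w(c,r["xyz"]); print(k,round(r["p"],2),p,px(c,p).round())
cv2.imwrite("pics/w3.png",cv2.resize(c["pixels"][70:270,200:440],(720,600)))
```

```text
5.875 [ 0.5026 -0.1203  0.2503] 7.400598291972403 [-0.235   0.2725  0.048   1.3446  0.0001  2.7774]
stage_base 0.81 [ 0.5075 -0.121   0.0058] [317. 155.]
stage_base 0.67 [ 0.6353 -0.213  -0.0017] [425.  41.]
knob 0.66 [ 0.5083 -0.1194  0.0051] [316. 154.]
knob 0.6 [ 0.5016 -0.1213  0.0684] [317. 176.]
label 0.8 [ 0.5608 -0.1156  0.0787] [319. 110.]
```

View pics/w3.png

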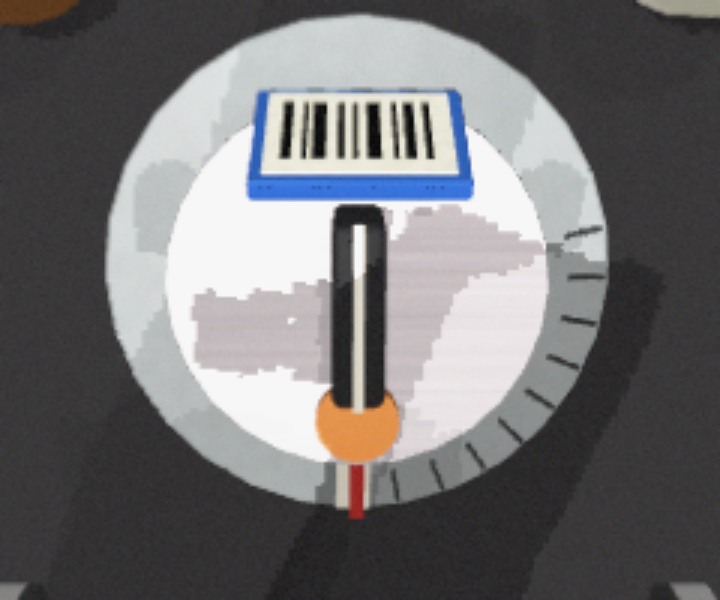

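The pointer (357,490) stands on the white mark (350,490), and the label faces 7.4°. Next, over to the scanner.

```bash
python3 -c "
from h import *
plan([.433,.333,.2],158,8.5,15)"
```

```text
turn 2.629 dist/row mm 30.8 deg/row 10.0
8.5, -0.07, -3.06, 0.32, -0.175, 8.5, 0.46, -3.02, 0.32, -0.175, 8.5, 0.98, -2.9, 0.32, -0.175, 8.5, 1.47, -2.68, 0.32, -0.175, 8.5, 1.92, -2.38, 0.32, -0.175
8.5, 2.3, -2.01, 0.32, -0.175, 8.5, 2.62, -1.58, 0.32, -0.175, 8.5, 2.85, -1.1, 0.32, -0.175, 8.5, 3.0, -0.58, 0.32, -0.175, 8.5, 3.06, -0.05, 0.32, -0.175
8.5, 3.02, 0.48, 0.32, -0.175, 8.5, 2.89, 1.0, 0.32, -0.175, 8.5, 2.67, 1.49, 0.32, -0.175, 8.5, 2.37, 1.93, 0.32, -0.175, 8.5, 2.0, 2.32, 0.32, -0.175
```

Call:
carry_out(increments=[8.5, -0.07, -3.06, 0.32, -0.175, 8.5, 0.46, -3.02, 0.32, -0.175, 8.5, 0.98, -2.9, 0.32, -0.175, 8.5, 1.47, -2.68, 0.32, -0.175, 8.5, 1.92, -2.38, 0.32, -0.175])

```text
clock: 6.7
eef_pos: [0.4778, 0.0316, 0.2299]
tool_rot: [0.875, 0.484, -0.002, -0.001]
ft_force: [0.1, 0.5, 0.4]
grip_width: 0.085
grasp_force: 0.0
```

Call:
carry_out(increments=[8.5, 2.3, -2.01, 0.32, -0.175, 8.5, 2.62, -1.58, 0.32, -0.175, 8.5, 2.85, -1.1, 0.32, -0.175, 8.5, 3.0, -0.58, 0.32, -0.175, 8.5, 3.06, -0.05, 0.32, -0.175])

```text
clock: 7.32
eef_pos: [0.4549, 0.1824, 0.2139]
tool_rot: [0.588, 0.809, -0.002, -0.001]
ft_force: [0.2, 0.1, 0.1]
grip_width: 0.0849
grasp_force: 0.0
```

Call:
carry_out(increments=[8.5, 3.02, 0.48, 0.32, -0.175, 8.5, 2.89, 1.0, 0.32, -0.175, 8.5, 2.67, 1.49, 0.32, -0.175, 8.5, 2.37, 1.93, 0.32, -0.175, 8.5, 2.0, 2.32, 0.32, -0.175])

```text
clock: 7.95
eef_pos: [0.4323, 0.3332, 0.1977]
tool_rot: [0.19, 0.982, -0.002, -0.001]
ft_force: [1.2, 0.4, -0.1]
grip_width: 0.0849
grasp_force: 0.0
```

```bash
cat > s.py <<'E'
from h import *
np.set_printoptions(precision=4,suppress=True)
o=bot.get_obs(); print(o["clock"],o["eef_pos"],np.degrees(yaw(o)),o["joint_pos"])
c=bot.camera("wrist"); cv2.imwrite("pics/w4.png",c["pixels"])
for k in ["scanner","lens","scanner_grip"]:
    for r in bot.place_of(c,k)[:2]: p=w(c,r["xyz"]); print(k,round(r["p"],2),p,px(c,p).round())
hsv=cv2.cvtColor(c["pixels"],cv2.COLOR_BGR2HSV)
P=pts(c,np.ones((400,640),bool)); H=hsv[c["range_z"]>0]
e=np.array(o["eef_pos"])[:2]; near=np.hypot(*(P[:,:2]-e).T)<.16
hd=near&(H[:,0]>5)&(H[:,0]<20)&(H[:,1]>150)&(P[:,2]>.034)&(P[:,2]<.048)
ha=near&(H[:,1]<60)&(P[:,2]>.022)&(P[:,2]<.036)
for m,n in((hd,"head"),(ha,"handle")):
    q=P[m]; b=cv2.minAreaRect(q[:,:2].astype(np.float32)*1000); print(n,m.sum(),b,q[:,2].mean())
E
python3 s.py
```

```text
7.95 [0.4323 0.3332 0.1977] 158.1216786188456 [ 0.6567  0.361   0.0336  1.2475 -0.      1.0386]
scanner 0.73 [ 0.7147  0.4628 -0.0037] [505. 346.]
scanner 0.67 [0.4005 0.1692 0.0062] [147. 203.]
lens 0.98 [0.4065 0.4557 0.0186] [439.  96.]
lens 0.73 [0.3451 0.3717 0.0196] [320.  63.]
scanner_grip 0.75 [0.3921 0.1863 0.0203] [151. 194.]
scanner_grip 0.65 [0.4615 0.5405 0.0224] [551. 122.]
head 881 ((365.892578125, 360.6908874511719), (60.21664047241211, 54.85609436035156), 67.20249938964844) 0.037959909832831866
handle 7508 ((439.46258544921875, 299.9606018066406), (287.3631286621094, 192.10101318359375), 26.651212692260742) 0.029466884079080827
```

View pics/w4.png

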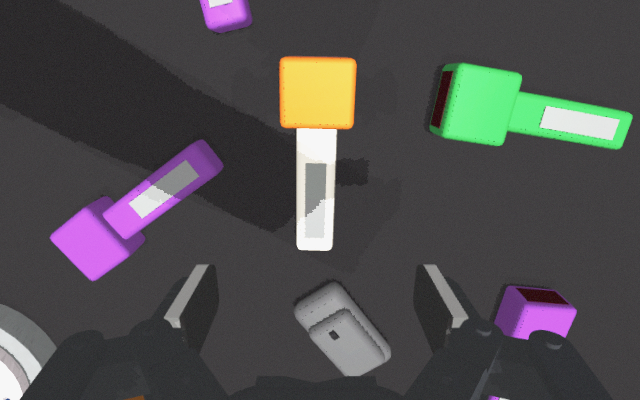

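The wrist view shows the orange head (318,92) and white handle (315,190) in line with the tool. Because a row can only turn about the tool's z, I need to know what the arm does at its reach limit. I'll test that in free space before gripping.

Call:
carry_out(increments=[8.5, -2.53, 4.31, 0, 0, 8.5, -2.53, 4.31, 0, 0, 8.5, -2.53, 4.31, 0, 0, 8.5, -2.53, 4.31, 0, 0, 8.5, -2.53, 4.31, 0, 0])

```text
clock: 8.78
eef_pos: [0.6257, 0.4775, 0.2002]
tool_rot: [0.194, 0.981, -0.0, -0.0]
ft_force: [0.3, 1.0, -0.1]
grip_width: 0.0852
grasp_force: 0.0
```

```bash
cat > o.py <<'E'
from h import *
np.set_printoptions(precision=4,suppress=True)
o=bot.get_obs(); M=R.from_quat(o["tool_rot"]).as_matrix(); e=o["eef_pos"]
print(o["clock"],e,"r",np.hypot(e[0],e[1]),"yaw",np.degrees(yaw(o)),"z",M[:,2],"tilt",np.degrees(np.arccos(-M[2,2])),o["joint_pos"],o["ft_force"],o["ft_torque"])
E
python3 o.py
```

```text
8.775 [0.6257 0.4775 0.2002] r 0.7870611659823834 yaw 157.60372754427848 z [-0.0006 -0.0008 -1.    ] tilt 0.058453370210175666 [ 0.652   0.9462  1.0726  1.6982 -0.0003  1.0429] [ 0.3303  1.0072 -0.0944] [ 0.0882 -0.0799  0.0261]
```

Call:
carry_out(increments=[8.5, -2.53, 4.31, 0, 0, 8.5, -2.53, 4.31, 0, 0, 8.5, -1.5, 2.6, 0, 0, 8.5, 0, 0, 0, 0, 8.5, 0, 0, 0, 0])

```text
clock: 9.4
eef_pos: [0.6716, 0.5144, 0.178]
tool_rot: [0.193, 0.98, 0.03, 0.026]
ft_force: [-0.3, -0.8, -0.1]
grip_width: 0.0849
grasp_force: 0.0
```

```bash
python3 o.py
```

```text
9.4 [0.6716 0.5144 0.178 ] r 0.8459594519549073 yaw 157.6629644351935 z [ 0.0633  0.0484 -0.9968] tilt 4.572497872573654 [ 0.6536  1.0728  1.2754  1.6936 -0.0001  1.0421] [-0.2864 -0.7762 -0.0946] [-0.0359  0.0892 -0.0408]
```

Call:
carry_out(increments=[8.5, 1.5, -2.6, 0, 0, 8.5, 2.5, -4.3, 0, 0, 8.5, 2.5, -4.3, 0, 0, 8.5, 0, 0, 0, 0, 8.5, 0, 0, 0, 0])

```text
clock: 10.02
eef_pos: [0.5788, 0.4433, 0.17]
tool_rot: [0.193, 0.98, 0.031, 0.027]
ft_force: [0.3, -0.0, 0.8]
grip_width: 0.0848
grasp_force: 0.0
```

```bash
python3 o.py
```

```text
10.025 [0.5788 0.4433 0.17  ] r 0.7290516005231896 yaw 157.6933501921897 z [ 0.0651  0.0498 -0.9966] tilt 4.700841451994476 [ 0.6536  0.6844  0.4894  1.2937 -0.      1.0414] [ 0.3123 -0.0005  0.786 ] [-0.0456  0.0289 -0.0127]
```

The tilt gained at the reach limit persists, so I can pitch the tool this way. Now I'll check that the inner limit undoes it.

Call:
carry_out(increments=[8.5, 2.6, -4.5, -0.6, 0, 8.5, 2.6, -4.5, -0.6, 0, 8.5, 2.6, -4.5, -0.6, 0, 8.5, 2.6, -4.5, -0.6, 0, 8.5, 2.6, -4.5, -0.6, 0])

```text
clock: 10.65
eef_pos: [0.3735, 0.2842, 0.1797]
tool_rot: [0.193, 0.98, 0.032, 0.028]
ft_force: [0.1, 0.2, 0.9]
grip_width: 0.0852
grasp_force: 0.0
```

Call:
carry_out(increments=[8.5, 2.6, -4.5, -0.6, 0, 8.5, 2.6, -4.5, -0.4, 0, 8.5, 2.6, -4.5, -0.4, 0, 8.5, 2.6, -4.5, -0.4, 0, 8.5, 1, -1.7, 0, 0])

```text
clock: 11.28
eef_pos: [0.1919, 0.1437, 0.18]
tool_rot: [0.193, 0.98, 0.031, 0.028]
ft_force: [-0.1, 0.0, 0.3]
grip_width: 0.0854
grasp_force: 0.0
```

```bash
python3 o.py
```

```text
11.275 [0.1919 0.1437 0.18  ] r 0.2397767069734651 yaw 157.6843734274252 z [ 0.0665  0.0508 -0.9965] tilt 4.801796684578463 [ 0.6417 -0.3234 -0.7194  1.091   0.0009  1.0297] [-0.0965  0.0251  0.3348] [-0.0411  0.0099 -0.0112]
```

Not at a limit there. The 4.8° tilt does no harm: it points along what the reading needs, and the pads align with the handle in roll. So I grip now, with the planner handling the tilted tool axes.

```bash
cat >> h.py <<'E'
def plan2(target,n,g,turn=0,nt=None,start=None):
    "turn = total tool-z turn (rad, + clockwise from above); full tool axes"
    o=bot.get_obs(); p=np.array(o["eef_pos"]) if start is None else start[0]; M=R.from_quat(o["tool_rot"]).as_matrix() if start is None else start[1]
    d=(np.array(target)-p)/n; nt=nt or n; out=[]
    for i in range(n):
        t=turn/nt if i<nt else 0
        out.append([g,*(100*M.T@d).round(2).tolist(),round(float(t),3)]); M=M@R.from_rotvec([0,0,t]).as_matrix()
    print("mm/row",1000*np.linalg.norm(d))
    for i in range(0,n,5): print(str(out[i:i+5]).replace("[","").replace("]",""))
    return np.array(target),M
E
python3 - <<'E'
from h import *
s=plan2([.4328,.3329,.11],5,8.5)
plan2([.4328,.3329,.027],5,8.5,start=s)
c=bot.camera("side"); g=c["pixels"]
for n in ["scene","side"]:
    c=bot.camera(n); r=bot.regions_of(c,"mat")
    q=pts(c,r[0]["mask"]); print(n,r[0]["p"],cv2.minAreaRect((q[:,:2]*1000).astype(np.float32)),q[:,2].mean())
E
```

```text
mm/row 62.83529090274251
8.5, -2.96, 5.2, 1.91, 0.0, 8.5, -2.96, 5.2, 1.91, 0.0, 8.5, -2.96, 5.2, 1.91, 0.0, 8.5, -2.96, 5.2, 1.91, 0.0, 8.5, -2.96, 5.2, 1.91, 0.0
mm/row 16.6
8.5, 0.07, -0.12, 1.65, 0.0, 8.5, 0.07, -0.12, 1.65, 0.0, 8.5, 0.07, -0.12, 1.65, 0.0, 8.5, 0.07, -0.12, 1.65, 0.0, 8.5, 0.07, -0.12, 1.65, 0.0
scene 0.96 ((510.34515380859375, -404.26409912109375), (241.7851104736328, 113.54472351074219), 8.53156566619873) 0.007384185770574577
side 0.54 ((595.1419067382812, -384.15362548828125), (81.10478210449219, 129.8802490234375), 30.36522102355957) 0.004790709048015246
```

The mat lies at (0.510,-0.404) with yaw ≈8.5°, nearly the same heading as the reading pose.

Call:
carry_out(increments=[8.5, -2.96, 5.2, 1.9, 0, 8.5, -2.96, 5.2, 1.9, 0, 8.5, -2.96, 5.2, 1.9, 0, 8.5, -2.96, 5.2, 1.9, 0, 8.5, -2.96, 5.2, 1.9, 0])

```text
clock: 12.15
eef_pos: [0.4334, 0.3333, 0.1046]
tool_rot: [0.193, 0.981, 0.029, 0.026]
ft_force: [-0.4, 1.0, 0.9]
grip_width: 0.0848
grasp_force: 0.0
```

```bash
python3 o.py; python3 -c "
from h import *
plan2([.4328,.3329,.027],5,8.5)"
```

```text
12.15 [0.4334 0.3333 0.1046] r 0.5467203606047021 yaw 157.7045113716956 z [ 0.0619  0.0475 -0.997 ] tilt 4.473619471884 [ 0.6556  0.3848 -0.1969  0.9111 -0.0001  1.0434] [-0.3979  0.9839  0.8763] [-0.0074  0.0424 -0.0048]
mm/row 15.511954616512996
8.5, 0.07, -0.12, 1.55, 0.0, 8.5, 0.07, -0.12, 1.55, 0.0, 8.5, 0.07, -0.12, 1.55, 0.0, 8.5, 0.07, -0.12, 1.55, 0.0, 8.5, 0.07, -0.12, 1.55, 0.0
```

Call:
carry_out(increments=[8.5, 0.07, -0.12, 1.6, 0, 8.5, 0.07, -0.12, 1.6, 0, 8.5, 0.07, -0.12, 1.6, 0, 8.5, 0.07, -0.12, 1.6, 0, 8.5, 0.07, -0.12, 1.4, 0])

```text
clock: 12.78
eef_pos: [0.4306, 0.3311, 0.0262]
tool_rot: [0.193, 0.981, 0.029, 0.026]
ft_force: [0.3, 0.2, 0.2]
grip_width: 0.0852
grasp_force: 0.0
```

Call:
carry_out(increments=[0, 0, 0, 0, 0, 0, 0, 0, 0, 0, 0, 0, 0, 0, 0, 0, 0, 0, 0, 0, 0, 0, 0, 0, 0])

```text
clock: 13.4
eef_pos: [0.4303, 0.331, 0.029]
tool_rot: [0.192, 0.98, 0.03, 0.027]
ft_force: [-0.6, 0.3, 6.7]
grip_width: 0.0328
grasp_force: 60.3
```

```bash
python3 o.py
```

```text
13.4 [0.4303 0.331  0.029 ] r 0.5429148413527705 yaw 157.70592287394973 z [ 0.0636  0.0491 -0.9968] tilt 4.611409452721664 [ 0.6557  0.4726 -0.2946  0.7231  0.0002  1.0434] [-0.5623  0.2817  6.7137] [0.0248 0.1706 0.0098]
```

Run:
```python
from h import *
s=plan2([.44,.32,.22],5,0)
s=plan2([.74,.03,.27],10,0,turn=-.52,nt=5,start=s)
```

```text
mm/row 38.30394313229503
0, -0.42, 0.13, -3.81, 0.0, 0, -0.42, 0.13, -3.81, 0.0, 0, -0.42, 0.13, -3.81, 0.0, 0, -0.42, 0.13, -3.81, 0.0, 0, -0.42, 0.13, -3.81, 0.0
mm/row 42.02380277890139
0, -3.89, -1.52, -0.45, -0.104, 0, -3.71, -1.91, -0.45, -0.104, 0, -3.5, -2.29, -0.45, -0.104, 0, -3.24, -2.64, -0.45, -0.104, 0, -2.95, -2.96, -0.45, -0.104
0, -2.62, -3.25, -0.45, 0.0, 0, -2.62, -3.25, -0.45, 0.0, 0, -2.62, -3.25, -0.45, 0.0, 0, -2.62, -3.25, -0.45, 0.0, 0, -2.62, -3.25, -0.45, 0.0
```

Call:
carry_out(increments=[0, -0.42, 0.13, -3.8, 0, 0, -0.42, 0.13, -3.8, 0, 0, -0.42, 0.13, -3.8, 0, 0, -0.42, 0.13, -3.8, 0, 0, -0.42, 0.13, -3.8, 0])

```text
clock: 14.02
eef_pos: [0.4389, 0.3184, 0.2188]
tool_rot: [0.193, 0.981, 0.028, 0.025]
ft_force: [1.0, 1.2, -1.5]
grip_width: 0.0327
grasp_force: 59.9
```

Call:
carry_out(increments=[0, -3.89, -1.52, -0.45, -0.104, 0, -3.71, -1.91, -0.45, -0.104, 0, -3.5, -2.29, -0.45, -0.104, 0, -3.24, -2.64, -0.45, -0.104, 0, -2.95, -2.96, -0.45, -0.104])

```text
clock: 14.65
eef_pos: [0.5897, 0.1729, 0.2424]
tool_rot: [-0.068, 0.997, 0.021, 0.031]
ft_force: [0.5, 0.2, -2.0]
grip_width: 0.0332
grasp_force: 60.0
```

Call:
carry_out(increments=[0, -2.62, -3.25, -0.45, 0, 0, -2.62, -3.25, -0.45, 0, 0, -2.62, -3.25, -0.45, 0, 0, -2.62, -3.25, -0.45, 0, 0, -2.62, -3.25, -0.45, 0])

```text
clock: 15.28
eef_pos: [0.7397, 0.0282, 0.2671]
tool_rot: [-0.066, 0.997, 0.021, 0.031]
ft_force: [1.4, 0.2, -1.9]
grip_width: 0.0332
grasp_force: 59.9
```

```bash
python3 o.py
```

```text
15.275 [0.7397 0.0282 0.2671] r 0.7401878127927053 yaw -172.49974849652736 z [ 0.0588  0.0466 -0.9972] tilt 4.303880625641225 [ 0.0206  0.727   0.8168  1.6007  0.0454 -0.1102] [ 1.3696  0.1887 -1.9321] [-0.0695 -0.0171  0.0314]
```

Call:
carry_out(increments=[0, -5, -0.5, 0, 0, 0, -5, -0.5, 0, 0, 0, -5, -0.5, 0, 0, 0, -4, -0.4, 0, 0, 0, -4, -0.4, 0, 0])

```text
clock: 15.9
eef_pos: [0.8572, 0.0338, 0.237]
tool_rot: [-0.064, 0.994, 0.02, 0.087]
ft_force: [-0.9, -0.4, -1.4]
grip_width: 0.0327
grasp_force: 60.4
```

```bash
python3 o.py
```

```text
15.9 [0.8572 0.0338 0.237 ] r 0.8578236357195607 yaw -172.72396767182153 z [ 0.1705  0.05   -0.9841] tilt 10.236872740664715 [ 0.0242  1.0039  1.2725  1.6666  0.0459 -0.1013] [-0.8871 -0.4209 -1.4338] [-0.0912  0.1845 -0.0267]
```

Call:
carry_out(increments=[0, -5, -0.5, 0, 0, 0, -5, -0.5, 0, 0, 0, -5, -0.5, 0, 0, 0, -5, -0.5, 0, 0, 0, -5, -0.5, 0, 0])

```text
clock: 16.52
eef_pos: [0.9396, 0.0363, 0.2271]
tool_rot: [-0.062, 0.982, 0.017, 0.179]
ft_force: [0.4, -0.9, -2.3]
grip_width: 0.0329
grasp_force: 60.4
```

```bash
python3 o.py
```

```text
16.525 [0.9396 0.0363 0.2271] r 0.940309192305271 yaw -172.94340086119138 z [ 0.3501  0.0547 -0.9351] tilt 20.75527169586595 [ 0.0246  1.0399  1.2721  1.4436  0.046  -0.0922] [ 0.3731 -0.8776 -2.2619] [-0.0701  0.4062 -0.026 ]
```

Tilt is now 20.8° toward 8.9°, which is right for the 25° label. I'll move to a stand-off pose in front of the label and measure the scanner there.

```bash
cat > r.py <<'E'
from h import *
np.set_printoptions(precision=4,suppress=True)
o=bot.get_obs(); M=R.from_quat(o["tool_rot"]).as_matrix()
lab=np.array([.558,-.114,.077])
def tgt(d,off=(.0985,0,.007)): f=M[:,0]; return lab-f*d-M@np.array(off)
print("f",M[:,0],"read",tgt(.085),"pre",tgt(.15))
E
python3 - <<'E'
from r import *
plan2(tgt(.16),5,0)
E
```

```text
f [-0.9281 -0.1149 -0.3542] read [ 0.7259 -0.0933  0.1485] pre [ 0.7862 -0.0858  0.1716]
mm/row 39.04393984385963
0, 3.32, -2.04, -0.17, 0.0, 0, 3.32, -2.04, -0.17, 0.0, 0, 3.32, -2.04, -0.17, 0.0, 0, 3.32, -2.04, -0.17, 0.0, 0, 3.32, -2.04, -0.17, 0.0
```

Call:
carry_out(increments=[0, 3.3, -2, -0.17, 0, 0, 3.3, -2, -0.17, 0, 0, 3.3, -2, -0.17, 0, 0, 3.3, -2.1, -0.17, 0, 0, 3.3, -2.1, -0.17, 0])

```text
clock: 17.15
eef_pos: [0.8002, -0.0815, 0.1778]
tool_rot: [-0.062, 0.982, 0.017, 0.179]
ft_force: [0.5, -0.4, -1.6]
grip_width: 0.0329
grasp_force: 60.5
```

```bash
python3 o.py
cat > m.py <<'E'
from r import *
e=np.array(o["eef_pos"])
for n in ["scene","side"]:
    c=bot.camera(n)
    if n=="scene": cv2.imwrite("pics/m_scene.png",cv2.resize(c["pixels"][130:330,220:460],(720,600)))
    for k in ["lens","label","scanner_grip"]:
        for r in bot.place_of(c,k)[:6]:
            p=w(c,r["xyz"])
            if np.linalg.norm(p-e)<.3: print(n,k,round(r["p"],2),p)
    hsv=cv2.cvtColor(c["pixels"],cv2.COLOR_BGR2HSV); P=pts(c,np.ones((400,640),bool)); H=hsv[c["range_z"]>0]
    m=(np.linalg.norm(P-e,axis=1)<.16)&(H[:,0]>4)&(H[:,0]<20)&(H[:,1]>150)&(P[:,2]>.06)
    q=(P[m]-e)@M  # tool frame
    print(n,m.sum(),"tool-frame min",np.percentile(q,3,axis=0),"max",np.percentile(q,97,axis=0))
    for it in range(1):
        t=q[q[:,2]<np.percentile(q[:,2],3)+.02]
        a=np.c_[t[:,0],t[:,1],np.ones(len(t))]; ok=np.ones(len(t),bool)
        for _ in range(6):
            s=np.linalg.lstsq(a[ok],t[ok,2],rcond=None)[0]; ok=abs(t[:,2]-a@s)<.004
        print(" top plane slopes deg",np.degrees(np.arctan(s[:2])),"z at x=.07",s@[.07,0,1],ok.sum())
E
python3 m.py
```

```text
17.15 [ 0.8002 -0.0815  0.1778] r 0.8043559451508646 yaw -172.94752933333586 z [ 0.3502  0.0551 -0.935 ] tilt 20.763853117206374 [-0.1378  0.6372  0.3644  0.9499  0.1029 -0.245 ] [ 0.4917 -0.3757 -1.6006] [-0.1208  0.4807 -0.027 ]
f [-0.928  -0.1148 -0.3543] read [ 0.7258 -0.0933  0.1486] pre [ 0.7862 -0.0859  0.1716]
scene lens 0.74 [ 0.715  -0.0914  0.141 ]
scene label 0.64 [ 0.5538 -0.1126  0.0776]
scene scanner_grip 0.7 [ 0.804  -0.077   0.1761]
scene 535 tool-frame min [ 0.0431 -0.0293 -0.0184] max [0.0949 0.027  0.0179]
 top plane slopes deg [-2.281   2.0968] z at x=.07 -0.015000235418102921 313
side lens 0.66 [ 0.7128 -0.0898  0.134 ]
side label 0.58 [ 0.5571 -0.1162  0.0783]
side scanner_grip 0.68 [ 0.8041 -0.0798  0.1721]
side 95 tool-frame min [ 0.0503 -0.0076 -0.0148] max [0.0956 0.0355 0.0162]
 top plane slopes deg [-4.4071  3.2499] z at x=.07 -0.010015489067502732 62
```

View pics/m_scene.png

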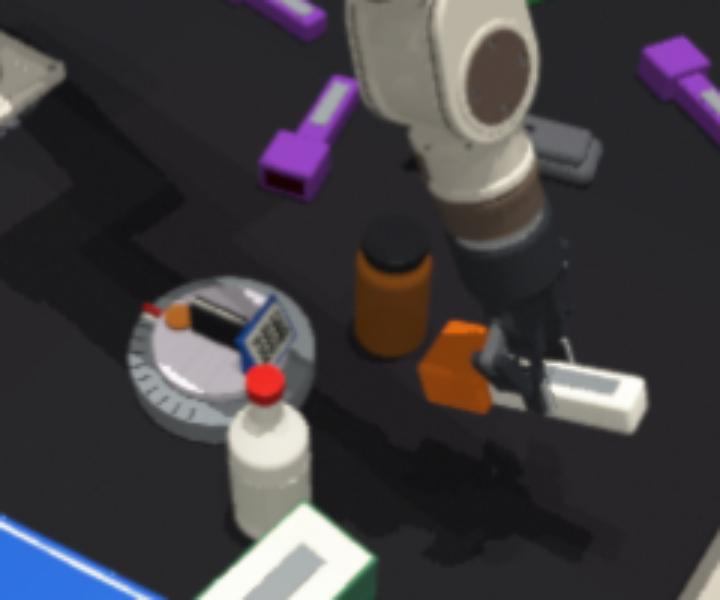

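The pointer is still at zero (150,308), and the scanner is held nose-down in front of the label. It sits ~2.3° nose-up in the pads, so its pitch is ~18.5°, about 6.5° off square and within tolerance. Now the approach.

Run:
```python
from r import *
f=M@R.from_euler("y",2.5,degrees=True).as_matrix()[:,0]
print("f",f,"pitch",np.degrees(np.arcsin(-f[2])))
t=lab-f*.085-M@np.array([.097,0,.004]); print(t)
s=plan2(t,5,0)
```

```text
f [-0.9261 -0.1161 -0.359 ] read [ 0.7255 -0.0931  0.1494] pre [ 0.7857 -0.0855  0.1727]
f [-0.9407 -0.1184 -0.3179] pitch 18.537022415800646
[ 0.7264 -0.0929  0.1426]
mm/row 17.430445071984472
0, 1.74, -0.07, 0.15, 0.0, 0, 1.74, -0.07, 0.15, 0.0, 0, 1.74, -0.07, 0.15, 0.0, 0, 1.74, -0.07, 0.15, 0.0, 0, 1.74, -0.07, 0.15, 0.0
```

Call:
carry_out(increments=[0, 1.74, -0.07, 0.15, 0, 0, 1.74, -0.07, 0.15, 0, 0, 1.74, -0.07, 0.15, 0, 0, 1.74, -0.07, 0.15, 0, 0, 1.74, -0.07, 0.15, 0])

```text
clock: 18.18
eef_pos: [0.7257, -0.093, 0.1421]
tool_rot: [-0.062, 0.981, 0.017, 0.182]
ft_force: [-0.7, 0.6, -2.2]
grip_width: 0.0333
grasp_force: 60.4
```

```bash
python3 o.py; python3 m.py
python3 - <<'E'
from r import *
plan2([.7264,-.0929,.1426],1,0)
E
```

```text
18.175 [ 0.7257 -0.093   0.1421] r 0.7316519905506758 yaw -172.84270871319646 z [ 0.3546  0.0554 -0.9334] tilt 21.034741376331983 [-0.1724  0.5191  0.0614  0.7639  0.1156 -0.2789] [-0.7171  0.6394 -2.1971] [-0.0378  0.4095  0.0189]
f [-0.9261 -0.1163 -0.3588] read [ 0.7255 -0.093   0.1494] pre [ 0.7857 -0.0855  0.1727]
scene lens 0.92 [ 0.6404 -0.1024  0.1034]
scene scanner_grip 0.68 [ 0.7309 -0.0886  0.14  ]
scene 455 tool-frame min [ 0.0432 -0.0295 -0.0189] max [0.1301 0.0821 0.0286]
 top plane slopes deg [-0.596   1.2959] z at x=.07 -0.015526160610108312 210
side lens 0.62 [ 0.6352 -0.1032  0.0981]
side scanner_grip 0.84 [ 0.7292 -0.096   0.1361]
side 211 tool-frame min [ 0.0503 -0.016  -0.0169] max [0.0966 0.0348 0.0218]
 top plane slopes deg [-4.4593  6.183 ] z at x=.07 -0.012080522872763181 109
f [-0.9261 -0.1155 -0.3592] read [ 0.7255 -0.0932  0.1494] pre [ 0.7856 -0.0857  0.1728]
mm/row 0.649997840418326
0, -0.02, 0.06, 0.01, 0.0
```

The lens is at ~(0.637,-0.103,0.101), 85 mm from the label, and the line of sight meets it at about z 0.075. Holding here.

Call:
carry_out(increments=[0, 0, 0, 0, 0, 0, 0, 0, 0, 0, 0, 0, 0, 0, 0, 0, 0, 0, 0, 0, 0, 0, 0, 0, 0])

```text
clock: 19.2
eef_pos: [0.7251, -0.0938, 0.1418]
tool_rot: [-0.062, 0.981, 0.017, 0.181]
ft_force: [0.4, 0.0, -1.3]
grip_width: 0.0333
grasp_force: 60.4
```

Call:
carry_out(increments=[0, 0, 0, 0, 0, 0, 0, 0, 0, 0, 0, 0, 0, 0, 0, 0, 0, 0, 0, 0, 0, 0, 0, 0, 0])

```text
clock: 19.82
eef_pos: [0.7251, -0.0938, 0.1419]
tool_rot: [-0.062, 0.981, 0.017, 0.181]
ft_force: [-0.5, 0.8, -2.2]
grip_width: 0.0335
grasp_force: 60.4
```

Call:
carry_out(increments=[0, 0, 0, 0, 0, 0, 0, 0, 0, 0, 0, 0, 0, 0, 0, 0, 0, 0, 0, 0, 0, 0, 0, 0, 0])

```text
clock: 20.45
eef_pos: [0.7251, -0.0938, 0.1418]
tool_rot: [-0.062, 0.981, 0.017, 0.181]
ft_force: [0.1, 0.5, -2.5]
grip_width: 0.0331
grasp_force: 60.4
```

```bash
cat > lb.py <<'E'
from h import *
np.set_printoptions(precision=4,suppress=True)
o=bot.get_obs(); M=R.from_quat(o["tool_rot"]).as_matrix(); e=np.array(o["eef_pos"])
print(o["clock"],e)
# label face normal from depth (scene cam): bluish plate/white label pixels
for n in ["scene","side","wrist"]:
    c=bot.camera(n)
    for k in ["label"]:
        r=bot.regions_of(c,k)
        for x in bot.place_of(c,k)[:2]: print(n,"label",round(x["p"],2),w(c,x["xyz"]))
    P=pts(c,np.ones((400,640),bool))
    ax=np.array([.504,-.121]); u=np.array([np.cos(np.radians(7.4)),np.sin(np.radians(7.4))]); v=np.array([-u[1],u[0]])
    a=(P[:,:2]-ax)@u; b=(P[:,:2]-ax)@v
    m=(a>.03)&(a<.07)&(abs(b)<.024)&(P[:,2]>.062)&(P[:,2]<.095)
    q=np.c_[a,b,P[:,2]][m]
    if len(q)>40:
        A=np.c_[q[:,1:],np.ones(len(q))]; ok=np.ones(len(q),bool)
        for _ in range(8):
            s=np.linalg.lstsq(A[ok],q[ok,0],rcond=None)[0]; ok=abs(q[:,0]-A@s)<.004
        print(n,len(q),ok.sum(),"yaw err deg",np.degrees(np.arctan(s[0])),"tilt deg",np.degrees(np.arctan(-s[1])),"a at centre",s@[0,.077,1])
E
python3 lb.py
```

```text
20.45 [ 0.7251 -0.0938  0.1418]
scene label 0.68 [ 0.5537 -0.1121  0.0808]
scene label 0.37 [ 0.5002 -0.1237  0.0013]
scene 155 149 yaw err deg -0.9755270740303382 tilt deg 24.81705489415741 a at centre 0.055570897319411304
side label 0.88 [ 0.5535 -0.1188  0.0767]
side label 0.27 [ 0.5057 -0.1175 -0.0046]
side 55 41 yaw err deg -3.4503579469897736 tilt deg -8.909496608338523 a at centre 0.03996788467023563
```

The hold lasted over 1.9 s, and the label measures 24.8° tilt, so the aim was good. Next I retreat, rise over the bottle and carry the scanner to the mat.

Run:
```python
from r import *
s=plan2([.80,-.084,.2],2,0)
s=plan2([.78,-.10,.32],3,0,start=s)
s=plan2([.511,-.404,.3],10,0,turn=-.02,start=s)
s=plan2([.511,-.404,.1],5,0,start=s)
```

```text
f [-0.9267 -0.1149 -0.3577] read [ 0.7256 -0.0933  0.1492] pre [ 0.7858 -0.0858  0.1724]
mm/row 47.66379828854863
0, -4.57, 0.04, -1.36, 0.0, 0, -4.57, 0.04, -1.36, 0.0
mm/row 40.900964400474585
0, -0.75, -0.4, -4.0, 0.0, 0, -0.75, -0.4, -4.0, 0.0, 0, -0.75, -0.4, -4.0, 0.0
mm/row 40.64197337728571
0, 2.91, -2.68, -0.93, -0.002, 0, 2.92, -2.67, -0.93, -0.002, 0, 2.92, -2.66, -0.93, -0.002, 0, 2.93, -2.66, -0.93, -0.002, 0, 2.94, -2.65, -0.93, -0.002
0, 2.94, -2.65, -0.93, -0.002, 0, 2.95, -2.64, -0.93, -0.002, 0, 2.95, -2.63, -0.93, -0.002, 0, 2.96, -2.63, -0.93, -0.002, 0, 2.96, -2.62, -0.93, -0.002
mm/row 39.99999999999999
0, 1.43, -0.01, 3.74, 0.0, 0, 1.43, -0.01, 3.74, 0.0, 0, 1.43, -0.01, 3.74, 0.0, 0, 1.43, -0.01, 3.74, 0.0, 0, 1.43, -0.01, 3.74, 0.0
```

Call:
carry_out(increments=[0, -4.57, 0.04, -1.36, 0, 0, -4.57, 0.04, -1.36, 0, 0, -0.75, -0.4, -4, 0, 0, -0.75, -0.4, -4, 0, 0, -0.75, -0.4, -4, 0])

```text
clock: 21.52
eef_pos: [0.7798, -0.0999, 0.3208]
tool_rot: [-0.062, 0.981, 0.017, 0.181]
ft_force: [0.1, 0.1, -1.7]
grip_width: 0.0329
grasp_force: 60.4
```

Call:
carry_out(increments=[0, 2.9, -2.68, -0.93, -0.002, 0, 2.92, -2.67, -0.93, -0.002, 0, 2.92, -2.66, -0.93, -0.002, 0, 2.93, -2.66, -0.93, -0.002, 0, 2.94, -2.65, -0.93, -0.002])

```text
clock: 22.15
eef_pos: [0.6447, -0.2528, 0.3099]
tool_rot: [-0.067, 0.981, 0.016, 0.181]
ft_force: [0.9, 0.1, -2.1]
grip_width: 0.033
grasp_force: 60.5
```

Call:
carry_out(increments=[0, 2.94, -2.65, -0.93, -0.002, 0, 2.95, -2.64, -0.93, -0.002, 0, 2.95, -2.63, -0.93, -0.002, 0, 2.96, -2.63, -0.93, -0.002, 0, 2.96, -2.62, -0.93, -0.002])

```text
clock: 22.78
eef_pos: [0.5102, -0.4049, 0.2999]
tool_rot: [-0.071, 0.981, 0.015, 0.181]
ft_force: [-0.1, -0.0, -2.3]
grip_width: 0.0329
grasp_force: 60.5
```

Call:
carry_out(increments=[0, 1.43, -0.01, 3.74, 0, 0, 1.43, -0.01, 3.74, 0, 0, 1.43, -0.01, 3.74, 0, 0, 1.43, -0.01, 3.74, 0, 0, 1.43, -0.01, 3.74, 0])

```text
clock: 23.4
eef_pos: [0.5113, -0.404, 0.0986]
tool_rot: [-0.071, 0.981, 0.014, 0.182]
ft_force: [0.2, -0.1, -3.1]
grip_width: 0.0331
grasp_force: 60.5
```

```bash
python3 o.py
python3 - <<'E'
from h import *
o=bot.get_obs(); M=R.from_quat(o["tool_rot"]).as_matrix()
c=bot.camera("scene"); cv2.imwrite("pics/p1.png",cv2.resize(c["pixels"][200:400,140:380],(720,600)))
for k in ["lens","scanner_grip","mat"]:
    for r in bot.place_of(c,k)[:4]: print(k,round(r["p"],2),w(c,r["xyz"]).round(3))
# arc about the nose corner: pivot(-.098,.026) for pitch 18.5->0, heading 188.5
h=np.array([np.cos(np.radians(188.3)),np.sin(np.radians(188.3))])
for a in (18.5,12,6,0):
    t=np.radians(a); back=.098*np.cos(t)-.026*np.sin(t); up=.098*np.sin(t)+.026*np.cos(t)
    C=np.array([.510,-.404])+h*.085; print(a,np.r_[C-h*back,.006+up].round(4))
E
```

```text
23.4 [ 0.5113 -0.404   0.0986] r 0.6516576832463974 yaw -171.6925623337617 z [ 0.354   0.0542 -0.9337] tilt 20.98479864809902 [-0.7961  0.4964 -0.0931  0.7612  0.2951 -0.9087] [ 0.1544 -0.102  -3.0568] [-0.0377  0.444  -0.0337]
lens 0.95 [ 0.427 -0.415  0.06 ]
lens 0.8 [0.416 0.088 0.02 ]
lens 0.7 [0.639 0.504 0.024]
lens 0.69 [0.404 0.455 0.017]
scanner_grip 0.9 [0.457 0.543 0.025]
scanner_grip 0.77 [ 0.515 -0.403  0.098]
scanner_grip 0.59 [0.225 0.331 0.022]
scanner_grip 0.57 [0.727 0.457 0.023]
mat 0.93 [ 0.511 -0.406  0.002]
18.5 [ 0.5097 -0.404   0.0618]
12 [ 0.5154 -0.4032  0.0518]
6 [ 0.5196 -0.4026  0.0421]
0 [ 0.5229 -0.4021  0.032 ]
```

View pics/p1.png

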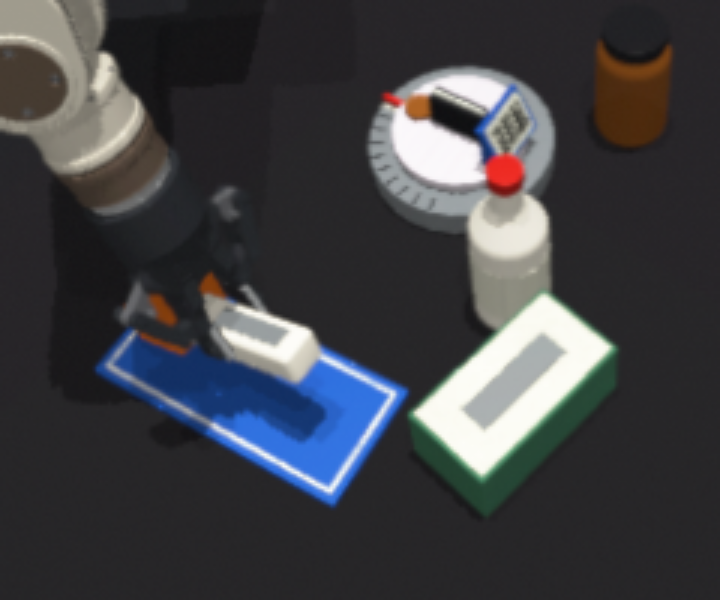

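The scanner is above the mat at (210,310), nose down, and the pointer is still at zero. I'll lower until the nose touches, then press gently in steps so it levels in the pads.

Call:
carry_out(increments=[0, 0.26, 0, 0.68, 0, 0, 0.26, 0, 0.68, 0, 0, 0.26, 0, 0.68, 0, 0, 0.26, 0, 0.68, 0, 0, 0.22, 0, 0.5, 0])

```text
clock: 24.22
eef_pos: [0.5112, -0.4034, 0.0646]
tool_rot: [-0.071, 0.981, 0.015, 0.182]
ft_force: [1.6, 1.5, 3.8]
grip_width: 0.0328
grasp_force: 60.8
```

Call:
carry_out(increments=[0, 0, 0, 0.3, 0, 0, 0, 0, 0.3, 0, 0, 0, 0, 0.3, 0, 0, 0, 0, 0.3, 0, 0, 0, 0, 0, 0])

```text
clock: 24.85
eef_pos: [0.5168, -0.4033, 0.0552]
tool_rot: [-0.072, 0.98, 0.014, 0.183]
ft_force: [1.6, 2.1, 5.5]
grip_width: 0.0327
grasp_force: 59.4
```

```bash
python3 o.py
```

```text
24.85 [ 0.5168 -0.4033  0.0552] r 0.655520815680308 yaw -171.62616781534524 z [ 0.3564  0.0542 -0.9327] tilt 21.13312539461607 [-0.7896  0.552  -0.1317  0.6631  0.2955 -0.9026] [1.625  2.1432 5.4661] [ 0.4871  0.2118 -0.0225]
```

It levels with a light force (about 8 N). Continuing.

Call:
carry_out(increments=[0, 0, 0, 0.3, 0, 0, 0, 0, 0.3, 0, 0, 0, 0, 0.3, 0, 0, 0, 0, 0.3, 0, 0, 0, 0, 0.3, 0])

```text
clock: 25.48
eef_pos: [0.5225, -0.4028, 0.0415]
tool_rot: [-0.072, 0.98, 0.014, 0.183]
ft_force: [2.1, 1.1, 6.0]
grip_width: 0.0327
grasp_force: 59.9
```

Call:
carry_out(increments=[0, 0.06, 0, 0.2, 0, 0, 0.06, 0, 0.15, 0, 0, 0.05, 0, 0.1, 0, 0, 0, 0, 0, 0, 0, 0, 0, 0, 0])

```text
clock: 26.1
eef_pos: [0.5229, -0.4032, 0.037]
tool_rot: [-0.072, 0.98, 0.013, 0.184]
ft_force: [4.4, 1.4, 5.0]
grip_width: 0.033
grasp_force: 60.0
```

```bash
python3 o.py
python3 - <<'E'
from h import *
o=bot.get_obs(); e=np.array(o["eef_pos"])
c=bot.camera("scene"); hsv=cv2.cvtColor(c["pixels"],cv2.COLOR_BGR2HSV); P=pts(c,np.ones((400,640),bool)); H=hsv[c["range_z"]>0]
a=np.radians(8.4); u=np.array([np.cos(a),np.sin(a)]); v=np.array([-u[1],u[0]])
near=(np.hypot(*(P[:,:2]-[.51,-.404]).T)<.13)&(P[:,2]<.12)
s=(P[:,:2]-[.51,-.404])@u; l=(P[:,:2]-[.51,-.404])@v
white=near&(H[:,1]<50)&(H[:,2]>150)&(s>.03)&(P[:,2]>.015)
for lo in np.arange(.03,.09,.01):
    m=white&(s>=lo)&(s<lo+.01); print("tail s",round(lo,2),m.sum(),"top z",np.percentile(P[m,2],85).round(4) if m.any() else None, l[m].mean().round(4) if m.any() else None)
m=near&(H[:,0]>4)&(H[:,0]<20)&(H[:,1]>150)
print("head top",np.percentile(P[m,2],90),"s",np.percentile(s[m],[2,98]),"l",np.percentile(l[m],[2,98]))
E
```

```text
26.1 [ 0.5229 -0.4032  0.037 ] r 0.6603134816906227 yaw -171.54510259410335 z [ 0.358   0.0527 -0.9322] tilt 21.215935905551216 [-0.7821  0.5808 -0.1384  0.623   0.294  -0.8956] [4.3505 1.4459 4.9952] [ 0.2493 -0.3324  0.0587]
tail s 0.03 59 top z 0.0416 -0.0021
tail s 0.04 59 top z 0.0418 -0.003
tail s 0.05 58 top z 0.043 -0.002
tail s 0.06 64 top z 0.0424 -0.0028
tail s 0.07 62 top z 0.0427 -0.0023
tail s 0.08 65 top z 0.0407 -0.0012
head top 0.050625094867201376 s [-0.08220146 -0.01113292] l [-0.0401018   0.01665783]
```

Call:
carry_out(increments=[0, 0.05, 0, 0.12, 0, 0, 0.05, 0, 0.12, 0, 0, 0, 0, 0, 0, 0, 0, 0, 0, 0, 0, 0, 0, 0, 0])

```text
clock: 26.78
eef_pos: [0.5229, -0.4032, 0.0348]
tool_rot: [-0.072, 0.98, 0.013, 0.184]
ft_force: [4.6, 1.4, 7.2]
grip_width: 0.0326
grasp_force: 60.4
```

Call:
carry_out(increments=[0, 0.05, 0, 0.12, 0, 0, 0.05, 0, 0.12, 0, 0, 0, 0, 0, 0, 0, 0, 0, 0, 0, 0, 0, 0, 0, 0])

```text
clock: 27.4
eef_pos: [0.523, -0.4032, 0.0347]
tool_rot: [-0.072, 0.98, 0.013, 0.185]
ft_force: [-4.5, 4.7, 20.3]
grip_width: 0.0324
grasp_force: 62.4
```

Run:
```python
from h import *
o=bot.get_obs(); print(o["ft_force"],o["ft_torque"])
for n in ["scene","side"]:
    c=bot.camera(n); hsv=cv2.cvtColor(c["pixels"],cv2.COLOR_BGR2HSV); P=pts(c,np.ones((400,640),bool)); H=hsv[c["range_z"]>0]
    a=np.radians(8.4); u=np.array([np.cos(a),np.sin(a)]); v=np.array([-u[1],u[0]])
    s=(P[:,:2]-[.51,-.404])@u; l=(P[:,:2]-[.51,-.404])@v
    near=(np.hypot(s,l)<.13)&(P[:,2]<.12)
    m=near&(H[:,1]<50)&(H[:,2]>150)&(s>.03)&(P[:,2]>.025); q=P[m]
    print(n,m.sum(),[np.percentile(P[m&(s>=b)&(s<b+.02),2],60).round(4) for b in(.03,.05,.07) if (m&(s>=b)&(s<b+.02)).any()])
    b=near&(H[:,0]>100)&(H[:,0]<125)&(H[:,1]>150); print("mat z",np.median(P[b,2]))
```

```text
[-4.53666282  4.70060261 20.30350956] [1.19242044 0.1641364  0.46329653]
scene 350 [np.float64(0.0379), np.float64(0.0377), np.float64(0.037)]
mat z 0.007203121170523907
side 64 [np.float64(0.034), np.float64(0.0335), np.float64(0.0335)]
mat z 0.004346421239741827
```

It's flat: the handle top is 30 mm above the mat at both ends. I relieve the pressing, release, and retreat along the tool axis.

Call:
carry_out(increments=[0, -0.07, 0, -0.19, 0, 8.5, 0, 0, 0, 0, 8.5, 0, 0, 0, 0, 8.5, 0, 0, 0, 0, 8.5, 0, 0, 0, 0])

```text
clock: 28.12
eef_pos: [0.5199, -0.402, 0.031]
tool_rot: [-0.071, 0.981, 0.015, 0.181]
ft_force: [0.1, -0.2, 0.8]
grip_width: 0.0849
grasp_force: 0.0
```

Call:
carry_out(increments=[8.5, 0, 0, -1, 0, 8.5, 0, 0, -3, 0, 8.5, 0, 0, -4, 0, 8.5, 0, 0, -5, 0, 8.5, 0, 0, -5, 0])

```text
clock: 28.75
eef_pos: [0.456, -0.412, 0.2019]
tool_rot: [-0.072, 0.981, 0.015, 0.181]
ft_force: [0.1, -1.0, -0.2]
grip_width: 0.0852
grasp_force: 0.0
```

Run:
```python
from h import *
o=bot.get_obs(); print(o["clock"],o["eef_pos"],o["ft_force"])
c=bot.camera("scene")
for k in ["scanner","lens","mat","bottle","jar","mouse","wipes","label"]:
    for r in bot.place_of(c,k)[:5]:
        p=w(c,r["xyz"])
        if r["p"]>.5: print(k,round(r["p"],2),p.round(3))
hsv=cv2.cvtColor(c["pixels"],cv2.COLOR_BGR2HSV); P=pts(c,np.ones((400,640),bool)); H=hsv[c["range_z"]>0]
near=np.hypot(*(P[:,:2]-[.51,-.404]).T)<.14
m=near&(P[:,2]>.028)&(P[:,2]<.07)&((H[:,1]<60)|((H[:,0]<20)&(H[:,1]>150))); print(m.sum(),cv2.minAreaRect((P[m][:,:2]*1000).astype(np.float32)))
cv2.imwrite("pics/end.png",cv2.resize(c["pixels"][200:400,140:380],(720,600)))
```

```text
28.75 [ 0.45596829 -0.41204169  0.20190776] [ 0.05833579 -0.95316878 -0.23729038]
scanner 0.93 [0.715 0.472 0.003]
scanner 0.82 [ 0.509 -0.401  0.005]
scanner 0.74 [0.448 0.533 0.001]
scanner 0.58 [0.393 0.17  0.003]
scanner 0.55 [0.211 0.333 0.005]
lens 0.77 [0.127 0.35  0.018]
lens 0.67 [0.41  0.456 0.019]
lens 0.63 [ 0.428 -0.412  0.027]
lens 0.62 [0.418 0.088 0.022]
lens 0.6 [0.64  0.507 0.023]
mat 0.7 [ 0.511 -0.407  0.003]
bottle 0.73 [ 0.634 -0.221 -0.   ]
jar 0.67 [ 0.606  0.005 -0.   ]
mouse 0.74 [0.604 0.299 0.001]
wipes 0.83 [ 0.704 -0.303  0.001]
label 0.55 [ 0.553 -0.116  0.079]
1168 ((511.4967041015625, -403.86602783203125), (168.24185180664062, 58.23481369018555), 8.679112434387207)
```

View pics/end.png

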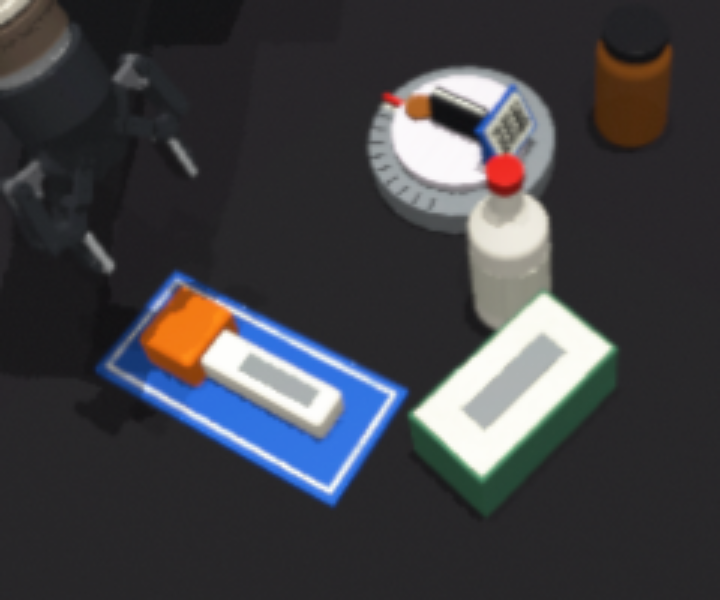

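The scanner lies flat and centred on the mat, head at (190,335) and tail at (330,410). The pointer (390,98) is at zero, the bystanders haven't moved and the gripper is clear.

```bash
python3 -c "
from workcell import bot
print(bot.job_done())"
```

```text
the job is handed in; nothing more can be done
None
```

I turned the stage to zero and released it, held the scanner on the label for about 2 s at 85 mm (roughly 6° off square, no reading signal to confirm), then laid it flat and lengthwise on the mat; bystanders unmoved, job handed in at about 29 s.

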